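# Take the ferrule carrier off the keeper hook

### The job

Take the hanging ferrule carrier off its hook by pushing its bar back against the hook's sprung keeper until it is free of the lip, and lifting it off; never force the hook or ram the keeper against its stop. Then set the carrier down gently, upright, in the empty tray and let go, leaving the other things on the bench where they are.

Things in the scene. Friction and masses are not known exactly. Their poses are not given: they have to be found in the camera images.
- carrier: Aluminium tin of ferrules with tall fixed handle frame, 0.25-0.45 kg, 190 mm high. Origin: centre of underside, z up, y lengthwise. Tin 50 (x) x 70 (y) x 45 mm high. Uprights (8 x 6 mm) at y = +-31 mm carry a round bar and, above it, a wooden grip. It starts hanging upright by the bar in the hook: hook arm through the window below the bar, lip through the one above; axes as the stand.
- carrier_bar (a point): Centre of the carrier's round steel bar, 8 mm thick, along y, 114 mm above the carrier's origin. Open windows, 56 mm wide: 65 mm high between tin and bar, 40 mm high between bar and grip. Axes as the carrier.
- carrier_grip (a point): Centre of the carrier's wooden grip: 12 mm thick (x), 68 mm wide (y), 32 mm high, 174 mm above the carrier's origin. To be taken from above, fingers closing along the carrier's x. Axes as the carrier.
- stand: Steel hook stand, fixed. Origin on the bench below the hanging bar, z up. Base plate 12 mm thick, x -20 to 130, y +-48 mm. Post on the +x side: x 85 to 117, y +-22 mm, top 181 mm high. From it a hook arm, 16 mm wide, 8 mm thick, runs to -x and ends in an upturned beak with a lip running back over the arm. Greased (friction about 0.2). Hook and keeper are marred by over 15 N.
- stand_saddle (a point): Point on the arm's level top (saddle) under the hanging bar, 165 mm above the bench, x = 0 of the stand; axes as the stand. The arm is clamped in its post anywhere in a 30 mm range that no reading gives: the beak's inner face lies 34.5 to 4.5 mm to the -x side of this point. So how far the bar must be pushed has to be felt.
- stand_lip (a point): Point of the stand at the height of the lip's top, 185 mm above the bench (only its height is exact: the lip moves with the arm). Lip: 7 mm thick, underside 13 mm over the saddle, so the hanging bar has 5 mm play upward; it ends 41 mm in +x from the beak's inner face. The bar must be wholly past that end, 10.5 to 40.5 mm in +x from where it hangs, before it can rise.
- stand_keeper (a point): Point of the stand at the keeper's stem, 8.5 mm over the saddle (its x is only rough). The keeper, a sprung block sliding in +x, closes the throat: 16 mm wide, top 26 mm over the saddle; at rest its face is 0.5 mm beyond the lip's end. 7.5 mm of travel frees the bar, a solid stop comes at 11 mm. It pushes back with 4 N at first, 6.3 N at 7.5 mm, 7.3 N at the stop, then force rises steeply. It springs back if let go.
- stand_exit (a point): Point of the stand, 100 mm to the -x side of the hanging bar and 30 mm higher. Once past the lip's end the bar rises 22 to 50 mm above its hanging height (more, and the tin's rim meets the arm from below) and goes in -x over the lip; with the bar near this point the tin is clear of the hook.
- tray: The empty one of two like white plastic trays, fixed on the bench, open on top. Outside 90 mm (x) by 110 mm (y) by 25 mm high, walls and floor 5 mm thick, inside 80 x 100 mm. Origin: centre of its underside; z up.
- tray_in (a point): Centre of the empty tray's inner floor (5 mm above the bench); axes as the tray.
- full_tray: The other like tray, filled with brush handles up to 45 mm high; fixed. Origin: centre of its underside.
- handle_a: a loose pale wooden brush handle, 115 x 34 x 14 mm, lying on the bench; a bystander. Origin: centre of its underside.
- handle_b: a loose black plastic brush handle, 115 x 34 x 14 mm, lying on the bench; a bystander. Origin: centre of its underside.
- ferrule_a: a loose small open aluminium ferrule cup, 24 x 50 x 32 mm high; a bystander. Origin: centre of its underside.
- ferrule_b: a second such ferrule cup, 24 x 50 x 32 mm high; a bystander. Origin: centre of its underside.
- glue_jar: a loose closed jar, 64 mm across, 85 mm high; a bystander. Origin: centre of its underside.
- mallet: a loose hammer lying at the back; a bystander.
- tape_weight: a loose steel disc weight, 56 mm across, 30 mm high; a bystander. Origin: centre of its underside.
Mind the look-alikes: they are no part of the job. There is more than one size of the carrier; the job needs the middle-sized.

How it is judged:
By the outcome, as a careful person would: the job done as asked, in the order asked, and still so for the second after the job is handed in, with the robot touching nothing.
It also fails if it takes over 59 s, if anything falls off the work surface, if the arm or the gripper's body presses on something with over 40 N, if the wrist force passes 120 N, or if a joint passes its speed limit or range.

### The arm

A 6-joint arm with a two-finger parallel gripper is mounted at the origin on the work surface. World frame = base frame: x ahead of the robot, y to its left, z up, the work surface at z = 0. Lengths are in m, angles in rad, forces in N, time in s.
With the tool pointing down it reaches from about 0.375 to 0.9 m from the base axis. Payload 3.1 kg.
Tool frame: the origin (TCP) lies midway between the tips of the shut fingers; the grasp point (between the pads) lies 19 mm behind it; z points along the fingers, y is the direction in which the jaws open and shut (so a half turn about z gives the same grasp; the last joint's range is limited). The gripper opens to 85 mm and grips with 20 to 120 N. Pads are 22 mm wide; open, the fingers measure 114 mm over their backs; the gripper's body (76 mm by 85 mm) begins 54 mm behind the grasp point. The pads swing forward as they close: fully open they stand 13 mm farther back than shut.
Start: joints at [-1.371, 0.527, 1.433, -0, 1.181, -0.178], TCP at [0.231, -0.581, 0.21] pointing down, gripper open.
Joint ranges: [-3.08, 3.08], [-0.75, 2.2], [0.22, 2.44], [-1.43, 4.57], [0, 2.65], [-2.85, 2.85]. Speed limits (rad/s): [2.79, 2.79, 3.14, 3.14, 3.14, 3.14].

### API

Orientations are given as a unit quaternion [x, y, z, w].
In Python, from station import manip gives the robot as it stands. The module is installed in compiled form; this text tells all that it offers.
- The arm moves only by the tool drive_tool, never from a script. Its argument "deltas" is one flat list of numbers, 4 for each row, row after row: the shift along the tool's x, y, z in cm, then the turn about the tool's z in degrees. A call has 1 to 12 rows; each row is the pose to reach, as a shift and turn from the pose measured when the call began, along the tool's axes at that moment; what a row does not reach only later rows make up. A row lasts 1/10 s, in which the tool goes at most 50 mm and 8.59 degrees, less where a joint would pass 70% of its speed; a pose out of reach is approached as far as the arm can. A call with a gripper value outside its range is refused whole. "hand" is the finger opening in cm, from 0 to 8.54, set as the call begins (left out, the last holds). The fingers move at their own pace and stop on an object; "squeeze" is the grip in N (left out, the last holds). Time passes only in rows, so rows that repeat a pose let the fingers close. It gives the time, the measured TCP pose, the force and the opening at its end, in the units of the state.
- manip.sense(): the state, without advancing time (a new reading comes with each control period).
- manip.snapshot(name): name is "scene" or "top" or "wrist"; returns a dict with "frame" (384x512x3 uint8, red, green, blue), "depth" (384x512 float32, m along the optical axis (not along the pixel's ray), 0 where there is no reading), "fx", "fy", "cx", "cy" (pixels), "k1" (the pictures are not rectified: a ray, as slopes to the right and down, at radius r is drawn at 1 + k1 r^2 times it, then the intrinsics apply), "R" (3x3) and "t" (3): a world point X has camera coordinates R X + t. Camera axes: x right, y down, z forward; pixel columns grow to the right and rows downward; lengths in m; the calibration is good to about 2 mm. A picture is of the moment at which its call begins.
- manip.sign_off(): hands the job in, once; it reports no verdict.
The state is a dict: "t": time; "q": joint angles; "qd": joint speeds; "tau": joint torques, N m; "tcp_pos": TCP position; "tool_rot": TCP orientation; "force": force on the tool from outside, world axes, zero at the start; "ft_torque": the same for the moment, N m; "finger_gap": opening from 0.0 (shut) to 1.0 (fully open).
Only numpy, scipy, OpenCV 4.12 (cv2) and the standard library are available. Lean on these libraries where they do the work, as an engineer would, in place of code of your own. Each camera call takes 0.05 s, during which the arm holds its last target.

## Working session

There is one attempt and no reset: what is moved stays moved. The work goes in short steps, Python scripts to look and compute and a tool call to move; the robot and the scene stay as the last step left them, time stands still between calls to the robot, and variables do not carry over. Pictures are saved under pics/ and viewed, and the job is handed in when it is done.

Besides the shell and the picture viewer there is one more tool, called after "Emit:" as name(argument=value, ...) on one line, values as JSON. drive_tool: Moves the arm, as the interface text tells. Its arguments: {"type":"object","properties":{"deltas":{"type":"array"},"hand":{"type":"number"},"squeeze":{"type":"number"}},"required":["deltas"]}

```bash
mkdir -p pics; cat > h.py <<'E'
import numpy as np, cv2, pickle
from station import manip
def snap(n,f):
    s=manip.snapshot(n); pickle.dump(s,open(f'{f}.pkl','wb')); cv2.imwrite(f'pics/{f}.png',cv2.cvtColor(s['frame'],cv2.COLOR_RGB2BGR)); return s
def load(f): return pickle.load(open(f'{f}.pkl','rb'))
def ray(s,u,v):
    d=np.array([(u-s['cx'])/s['fx'],(v-s['cy'])/s['fy']]); p=d.copy()
    for _ in range(30): p=d/(1+s['k1']*(p@p))
    R=np.array(s['R']);t=np.array(s['t'])
    return -R.T@t, R.T@np.array([p[0],p[1],1.])
def onz(s,u,v,z):
    o,d=ray(s,u,v); return o+d*(z-o[2])/d[2]
def dep(s,u,v):
    o,d=ray(s,u,v); return o+d*s['depth'][int(round(v)),int(round(u))]
def proj(s,X):
    c=np.array(s['R'])@np.array(X)+np.array(s['t']); p=c[:2]/c[2]; p=p*(1+s['k1']*(p@p))
    return p[0]*s['fx']+s['cx'],p[1]*s['fy']+s['cy']
E
python3 - <<'E'
from h import *
for n in('scene','top','wrist'):
    s=snap(n,n+'0'); print(n,-np.array(s['R']).T@s['t'],s['R'][2],s['fx'])
print(manip.sense())
E
```

```text
scene [1.08089717 0.38207534 0.73329545] [-0.63619515 -0.37534631 -0.67407038] 383.4014348659114
top [0.47545522 0.04636497 1.17071689] [ 0.08558866  0.01470285 -0.99622207] 390.0825912280395
wrist [ 0.30359045 -0.55136315  0.37219638] [-0.28273166 -0.11007824 -0.95286179] 296.50224872799726
{'t': 0.15, 'q': array([-1.37047681e+00,  5.28271659e-01,  1.43358536e+00,  4.73924715e-05,
        1.18143833e+00, -1.78525420e-01]), 'qd': array([ 1.94250242e-05, -2.87279594e-03, -4.92483706e-03, -4.84612058e-04,
        2.04062610e-04, -2.60657874e-04]), 'tau': array([ 6.51158598e-05, -4.42743874e+01, -1.78275436e+01, -2.44220446e-04,
        5.62874571e-03,  9.85694555e-06]), 'tcp_pos': array([ 0.2310631 , -0.58009427,  0.20895397]), 'tool_rot': array([ 9.82114485e-01,  1.88282803e-01,  1.26366896e-05, -8.51535384e-04]), 'force': array([-0.27443596,  0.08976833,  0.75053916]), 'ft_torque': array([-0.02243275,  0.06428728, -0.04060103]), 'finger_gap': 0.9988313390164868}
```

View pics/scene0.png

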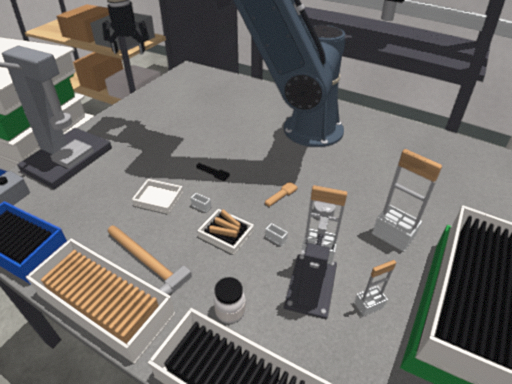

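View pics/top0.png

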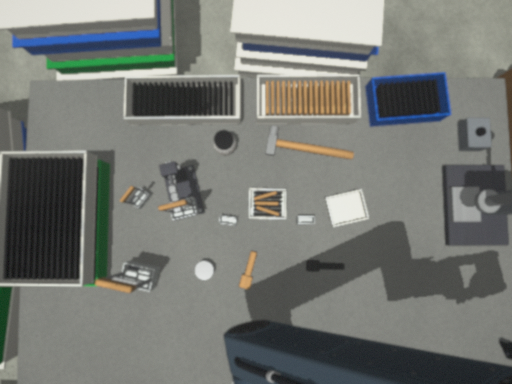

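View pics/wrist0.png

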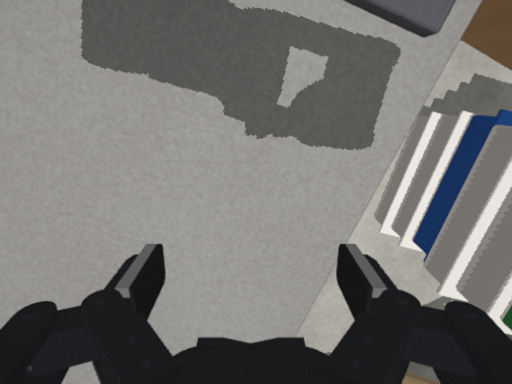

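Carrier candidates in the scene view are hanging on the stand (325,220), large on the bench (405,200) and small on the bench (375,290). The hanging one fits: it is middle-sized and on the hook. The empty tray is at scene (158,196) and top (347,207); the full one is at top (268,204). I'll confirm with an enlarged crop.

```bash
python3 - <<'E'
import cv2,numpy as np
a=cv2.imread('pics/scene0.png')[170:330,270:450]; b=cv2.imread('pics/top0.png')[120:300,90:250]
a=cv2.resize(a,None,fx=3,fy=3,interpolation=cv2.INTER_CUBIC);cv2.imwrite('pics/ca.png',a)
b=cv2.resize(b,None,fx=3.3,fy=3.3,interpolation=cv2.INTER_CUBIC);cv2.imwrite('pics/cb.png',b)
E
```

```text
(no output)
```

View pics/ca.png

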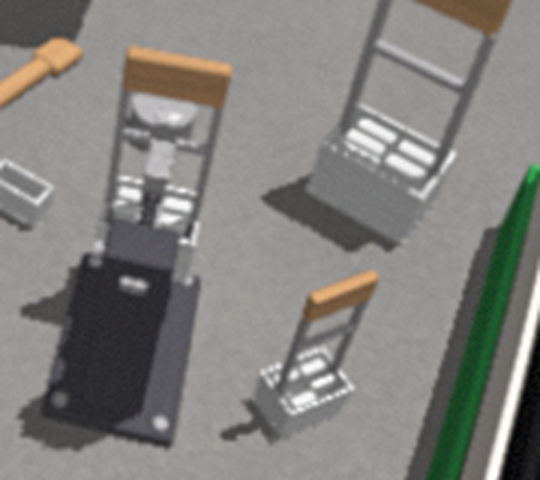

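View pics/cb.png

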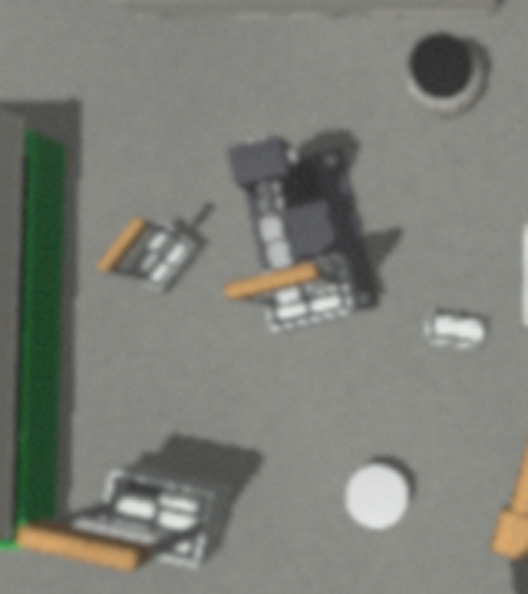

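```bash
cat > m.py <<'E'
from h import *
def cloud(s):
    v,u=np.mgrid[0:384,0:512]; d=np.stack([(u-s['cx'])/s['fx'],(v-s['cy'])/s['fy']],-1); p=d.copy()
    for _ in range(20): p=d/(1+s['k1']*(p**2).sum(-1,keepdims=True))
    c=np.concatenate([p,np.ones(p.shape[:2]+(1,))],-1)*s['depth'][...,None]
    return (c-np.array(s['t']))@np.array(s['R'])
def comps(s,mask,minA=20):
    n,l,st,ce=cv2.connectedComponentsWithStats(mask.astype(np.uint8)); return [(l==i,st[i],ce[i]) for i in range(1,n) if st[i][4]>=minA]
E
python3 - <<'E'
from m import *
for n in('scene0','top0'):
    s=load(n); P=cloud(s); h=cv2.cvtColor(s['frame'],cv2.COLOR_RGB2HSV)
    m=(h[...,0]>5)&(h[...,0]<20)&(h[...,1]>110)&(P[...,2]<0.5)&(P[...,2]>0.02)
    for k,st,ce in comps(s,m):
        k=cv2.erode(k.astype(np.uint8),np.ones((2,2)))>0
        q=P[k]; 
        if len(q)<8: continue
        c,a=cv2.PCACompute(q[:,:2].astype(np.float32),None)[:2]
        print(n,st,ce.round(),'xyz med',np.median(q,0).round(4),'zr',np.percentile(q[:,2],[5,95]).round(3),'axis',np.degrees(np.arctan2(a[0,1],a[0,0])).round(1))
    if n=='top0':
      for (u,v) in [(176,168),(184,188),(178,180),(186,170),(174,190),(172,212),(347,207),(268,204),(228,220),(306,219),(204,270)]: print(u,v,dep(s,u,v).round(3))
    # white tray
    m=(h[...,1]<30)&(h[...,2]>200)&(P[...,2]<0.05)&(P[...,2]>-.01)&(P[...,0]<0.9)
    for k,st,ce in comps(s,m,60):
        if not n: continue
        q=P[k]; r=cv2.minAreaRect((q[:,:2]*1000).astype(np.float32)); print(n,'white',st,ce.round(),np.median(q,0).round(3),r)
E
```

```text
scene0 [400 150  41  30 616] [420. 164.] xyz med [0.3524 0.3744 0.2382] zr [0.217 0.25 ] axis 78.0
scene0 [312 186  35  19 410] [328. 195.] xyz med [0.541  0.2381 0.2349] zr [0.221 0.246] axis 103.5
scene0 [209 210  32  27 450] [225. 226.] xyz med [0.5594 0.0088 0.0433] zr [0.031 0.047] axis 105.8
scene0 [109 226  63  52 589] [139. 251.] xyz med [ 0.7238 -0.1346  0.0247] zr [0.022 0.027] axis 80.4
scene0 [  42  250  116   92 4963] [100. 295.] xyz med [ 0.871  -0.0975  0.0607] zr [0.049 0.064] axis 89.7
scene0 [372 261  23  15 170] [383. 268.] xyz med [0.5789 0.3801 0.1413] zr [0.13  0.146] axis -37.5
scene0 white [132 179  50  29 689] [157. 194.] [ 0.537 -0.242  0.008] ((532.6624755859375, -248.2423553466797), (115.9846420288086, 130.72061157226562), 12.418136596679688)
scene0 white [198 209  55  39 265] [225. 229.] [0.56  0.008 0.026] ((544.862548828125, -9.405357360839844), (128.5791473388672, 110.45089721679688), 88.65558624267578)
top0 [277  83   2  30  60] [278.  98.] xyz med [ 0.8595 -0.0319  0.0619] zr [0.059 0.064] axis -0.5
top0 [282  83   3  30  54] [283.  98.] xyz med [ 0.
[... 1316 characters left out ...]
 0.004]
204 270 [0.36  0.185 0.026]
top0 white [262  92   3  24  71] [263. 104.] [0.861 0.01  0.005] ((861.7677612304688, 10.166603088378906), (6.392309188842773, 73.73408508300781), 89.72689819335938)
top0 white [326 190  41  36 958] [345. 207.] [ 0.544 -0.234  0.005] ((540.9140625, -232.8260955810547), (87.81660461425781, 107.00277709960938), 12.589418411254883)
top0 white [282 192   4  25  86] [284. 204.] [ 0.55  -0.049  0.018] ((553.0726318359375, -48.77899932861328), (7.940839767456055, 73.00098419189453), 89.6571044921875)
top0 white [196 262  17  18 246] [204. 270.] [0.36  0.184 0.03 ] ((358.8417663574219, 184.29025268554688), (49.3021125793457, 47.04672622680664), 0.4689324200153351)
```

```bash
python3 - <<'E'
from m import *
for n in('scene0','top0'):
    s=load(n); P=cloud(s); h=cv2.cvtColor(s['frame'],cv2.COLOR_RGB2HSV)
    near=(abs(P[...,0]-.6)<.12)&(abs(P[...,1]-.25)<.09)
    for nm,lo,hi in(('posttop',.172,.187),('base',.008,.017),('grip',.238,.252),('lip',.187,.2)):
        m=near&(P[...,2]>lo)&(P[...,2]<hi)&((h[...,2]<110) if nm!='grip' else (h[...,1]>110))
        for k,st,ce in comps(s,m,20):
            q=P[k]; print(n,nm,st,np.median(q,0).round(4),cv2.minAreaRect((q[:,:2]*1000).astype(np.float32)))
    r=h[...,0:0]
s=load('top0');h=cv2.cvtColor(s['frame'],cv2.COLOR_RGB2HSV)
m=(h[...,1]<40)&(h[...,2]>165); m=cv2.morphologyEx(m.astype(np.uint8),cv2.MORPH_CLOSE,np.ones((3,3)))
for k,st,ce in comps(s,m,600):
    if 300<ce[0]<400 and 150<ce[1]<260:
        c=max(cv2.findContours(k.astype(np.uint8),0,2)[0],key=cv2.contourArea)
        q=np.array([onz(s,*p[0],.025)[:2]*1000 for p in c],np.float32); print('tray',cv2.minAreaRect(q))
s=load('scene0');h=cv2.cvtColor(s['frame'],cv2.COLOR_RGB2HSV)
E
```

```text
scene0 posttop [320 212   9   5  28] [0.5431 0.2365 0.1859] ((542.6477661132812, 236.23629760742188), (12.5822172164917, 16.295751571655273), 13.759442329406738)
scene0 posttop [304 230  26  34 451] [0.6355 0.2575 0.1811] ((619.6665649414062, 256.9524841308594), (67.47152709960938, 42.519744873046875), 13.422215461730957)
scene0 base [ 284  254   53   64 1202] [0.6113 0.2668 0.0127] ((590.5692749023438, 249.6915283203125), (150.9339141845703, 93.65250396728516), 13.73850154876709)
scene0 grip [313 186  34  12 179] [0.54   0.2371 0.2444] ((539.5595703125, 237.2068328857422), (8.874135971069336, 63.41893768310547), 11.578757286071777)
top0 posttop [159 161  19  23 224] [0.632  0.2586 0.1802] ((622.6649780273438, 258.2941589355469), (55.869834899902344, 42.54981231689453), 14.263388633728027)
top0 base [176 165  29  49 564] [0.6012 0.2291 0.0119] ((593.6173706054688, 235.77777099609375), (149.1730194091797, 63.17255401611328), 13.423238754272461)
top0 base [164 178   5  10  22] [0.6181 0.3024 0.0127] ((618.596435546875, 301.7614440917969), (28.456167221069336, 7.988773345947266), 13.376692771911621)
top0 grip [159 201  27   9  92] [0.5353 0.2349 0.2444] ((535.5018920898438, 235.76577758789062), (8.662232398986816, 62.7369270324707), 14.755553245544434)
tray ((540.5259399414062, -234.53643798828125), (92.6804428100586, 113.79423522949219), 13.117619514465332)
```

```bash
cat > d.py <<'E'
import sys
from h import *
from scipy.spatial.transform import Rotation as Ro
def delta(p,yawx=None):
    s=manip.sense(); R=Ro.from_quat(s['tool_rot']).as_matrix()
    d=R.T@(np.array(p)-s['tcp_pos'])*100
    yaw=np.degrees(np.arctan2(R[1,0],R[0,0]))
    turn=0 if yawx is None else -((yawx-yaw+180)%360-180)
    print('t',round(s['t'],2),'tcp',s['tcp_pos'].round(4),'yaw',yaw.round(2),'tilt',R[:,2].round(4),'F',s['force'].round(2),'gap',round(s['finger_gap'],3)); print('delta cm',d.round(2),'turn',round(turn,2))
if __name__=='__main__':
    a=[float(x) for x in sys.argv[1:]]; delta(a[:3],a[3] if len(a)>3 else None)
E
python3 d.py .48 0.222 .30 103.7; python3 d.py .537 0.236 .30 103.7
```

```text
t 0.15 tcp [ 0.2311 -0.5801  0.209 ] yaw 21.71 tilt [-3.0e-04  1.7e-03 -1.0e+00] F [-0.27  0.09  0.75] gap 0.999
delta cm [ 52.8  -65.33  -8.98] turn -81.99
t 0.15 tcp [ 0.2311 -0.5801  0.209 ] yaw 21.71 tilt [-3.0e-04  1.7e-03 -1.0e+00] F [-0.27  0.09  0.75] gap 0.999
delta cm [ 58.61 -64.52  -8.98] turn -81.99
```

Emit:
drive_tool(deltas=[8, -10, -9, -8, 58.6, -64.5, -10, -82, 58.6, -64.5, -10, -82, 58.6, -64.5, -10, -82, 58.6, -64.5, -10, -82, 58.6, -64.5, -10, -82, 58.6, -64.5, -10, -82, 58.6, -64.5, -10, -82, 58.6, -64.5, -10, -82, 58.6, -64.5, -10, -82, 58.6, -64.5, -10, -82, 58.6, -64.5, -10, -82], hand=8.5, squeeze=60)

```text
t: 1.35
tcp_pos: [0.4371, -0.0268, 0.286]
tool_rot: [0.618, 0.786, 0.001, -0.0]
force: [0.7, -2.0, 0.3]
finger_gap: 0.995
```

```bash
python3 d.py .537 0.236 .315 103.7
```

```text
t 1.35 tcp [ 0.4371 -0.0268  0.286 ] yaw 103.7 tilt [-1.0e-04  1.5e-03 -1.0e+00] F [ 0.72 -1.98  0.29] gap 0.995
delta cm [23.17 15.93 -2.87] turn -0.0
```

Emit:
drive_tool(deltas=[23.2, 15.9, -3, 0, 23.2, 15.9, -3, 0, 23.2, 15.9, -3, 0, 23.2, 15.9, -3, 0, 23.2, 15.9, -3, 0, 23.2, 15.9, -3, 0, 23.2, 15.9, -3, 0, 23.2, 15.9, -3, 0, 23.2, 15.9, -3, 0])

```text
t: 2.25
tcp_pos: [0.5359, 0.2352, 0.3158]
tool_rot: [0.618, 0.786, -0.0, -0.001]
force: [0.3, 0.1, -0.1]
finger_gap: 0.993
```

```bash
python3 d.py .537 0.236 .212 103.7; python3 -c "
from h import *
snap('wrist','w1');snap('top','top1');snap('scene','scene1')"
```

```text
t 2.25 tcp [0.5359 0.2352 0.3158] yaw 103.66 tilt [-1.7e-03  6.0e-04 -1.0e+00] F [ 0.25  0.09 -0.07] gap 0.993
delta cm [ 0.04  0.14 10.38] turn -0.04
```

View pics/w1.png

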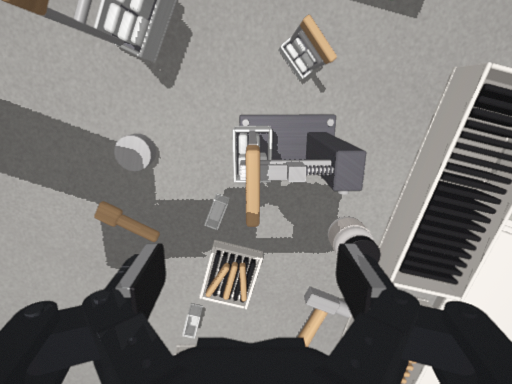

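The wrist view shows the hanging carrier's grip at (252,185), the spring, keeper and post to its right at (300–350,170), and the tin below. I'll refine the grip position from its top face.

```bash
python3 - <<'E'
from m import *
s=load('w1'); P=cloud(s); h=cv2.cvtColor(s['frame'],cv2.COLOR_RGB2HSV)
m=(h[...,0]>5)&(h[...,0]<20)&(h[...,1]>90)&(P[...,2]>.235)&(P[...,2]<.26)
for k,st,ce in comps(s,m,40):
    q=P[k]; print(st,ce.round(),np.median(q,0).round(4),cv2.minAreaRect((q[:,:2]*1000).astype(np.float32)))
    u,v=np.nonzero(k)[::-1]; r=np.array([onz(s,a,b,.245)[:2]*1000 for a,b in zip(u,v)],np.float32); print(cv2.minAreaRect(r))
m=(abs(P[...,0]-.63)<.06)&(abs(P[...,1]-.26)<.06)&(P[...,2]>.172)&(P[...,2]<.19)&(h[...,2]<110)
for k,st,ce in comps(s,m,40):
    q=P[k]; print('post',st,np.median(q,0).round(4),cv2.minAreaRect((q[:,:2]*1000).astype(np.float32)))
a=cv2.imread('pics/w1.png')[90:250,200:400]; cv2.imwrite('pics/w1c.png',cv2.resize(a,None,fx=4,fy=3.7,interpolation=cv2.INTER_CUBIC))
E
```

```text
[ 3  0 20  6 73] [14.  2.] [0.3439 0.3313 0.2403] ((343.2567443847656, 331.5105895996094), (6.730410099029541, 2.788952589035034), 38.26929473876953)
((346.0255432128906, 330.4600830078125), (12.79677963256836, 2.9569733142852783), 14.240657806396484)
[246 148  14  79 740] [253. 190.] [0.5382 0.2363 0.2436] ((537.1771240234375, 238.3209686279297), (11.14232063293457, 67.07068634033203), 13.337137222290039)
((536.8515625, 239.55862426757812), (10.966485977172852, 67.57273864746094), 13.354681015014648)
post [329 149  37  42 334] [0.6233 0.2654 0.1787] ((632.1973266601562, 261.6751403808594), (34.50078582763672, 42.99901580810547), 13.979106903076172)
post [345 183  17   8  47] [0.6459 0.2449 0.1798] ((644.6148681640625, 246.8670654296875), (17.501968383789062, 8.11155891418457), 11.209451675415039)
```

View pics/w1c.png

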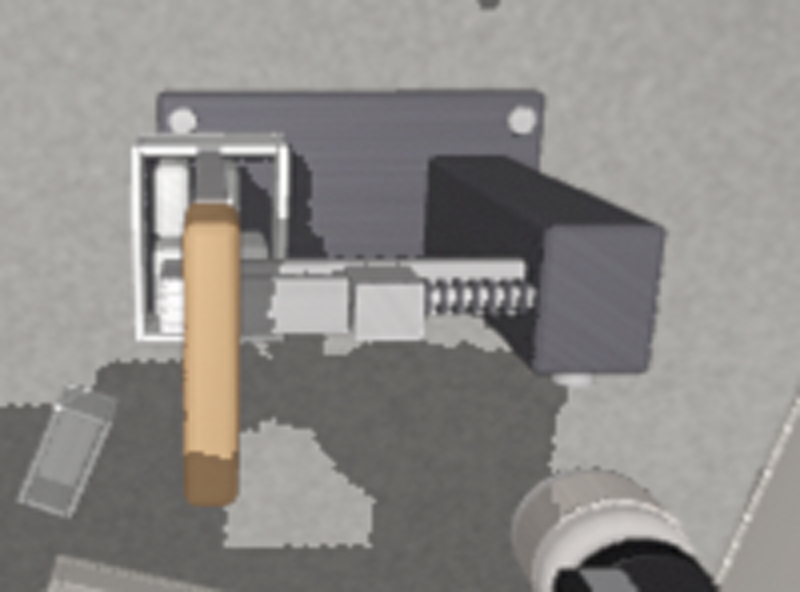

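```bash
python3 - <<'E'
from h import *
s=load('w1'); a=np.radians(13.6); o=np.array([.537,.238])
for u,v,z,n in((287.5,172,.185,'lipend'),(289,174,.191,'keeper face'),(306,174,.191,'keeper back')):
    d=onz(s,u,v,z)[:2]-o; print(n,(d@[np.cos(a),np.sin(a)]*1000).round(1),(d@[-np.sin(a),np.cos(a)]*1000).round(1))
E
python3 d.py .537 0.238 .212 103.5
```

```text
lipend 36.1 0.5
keeper face 37.0 -0.0
keeper back 54.0 0.0
t 2.4 tcp [0.5363 0.2349 0.3163] yaw 103.6 tilt [-6.0e-04  1.2e-03 -1.0e+00] F [-0.48 -0.59 -0.66] gap 0.993
delta cm [ 0.27  0.14 10.43] turn 0.1
```

Emit:
drive_tool(deltas=[0.3, 0.1, 3, 0, 0.3, 0.1, 6, 0, 0.3, 0.1, 9, 0, 0.3, 0.1, 10.4, 0, 0.3, 0.1, 10.4, 0, 0.3, 0.1, 10.4, 0])

```text
t: 3.0
tcp_pos: [0.5369, 0.2376, 0.2128]
tool_rot: [0.619, 0.786, 0.0, -0.0]
force: [-0.1, -0.2, -0.1]
finger_gap: 0.994
```

```bash
python3 d.py .537 0.238 .212 103.5; python3 -c "
from h import *
snap('wrist','w2')"
```

```text
t 3.0 tcp [0.5369 0.2376 0.2128] yaw 103.53 tilt [-1.0e-04  1.2e-03 -1.0e+00] F [-0.09 -0.15 -0.08] gap 0.994
delta cm [0.04 0.02 0.08] turn 0.03
```

View pics/w2.png

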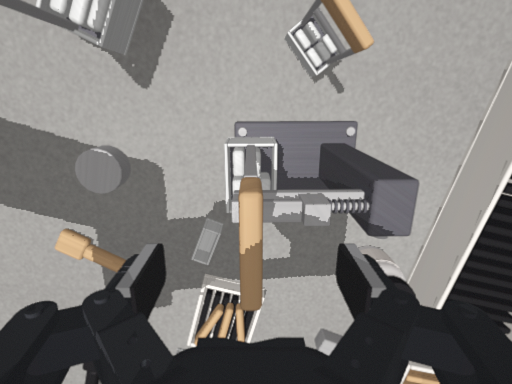

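The grip at (251,240) is centred between the fingers (165–338). Closing.

Emit:
drive_tool(deltas=[0, 0, 0, 0, 0, 0, 0, 0, 0, 0, 0, 0, 0, 0, 0, 0, 0, 0, 0, 0, 0, 0, 0, 0, 0, 0, 0, 0, 0, 0, 0, 0], hand=0, squeeze=60)

```text
t: 3.85
tcp_pos: [0.5375, 0.2379, 0.2138]
tool_rot: [0.619, 0.786, 0.001, 0.0]
force: [-0.7, 0.4, 3.3]
finger_gap: 0.111
```

```bash
python3 d.py .537 0.238 .2145 103.5;python3 -c "
from h import *
snap('wrist','w3')"
```

```text
t 3.85 tcp [0.5375 0.2379 0.2138] yaw 103.55 tilt [ 0.0018  0.0017 -1.    ] F [-0.74  0.38  3.34] gap 0.111
delta cm [ 0.02 -0.04 -0.07] turn 0.05
```

View pics/w3.png

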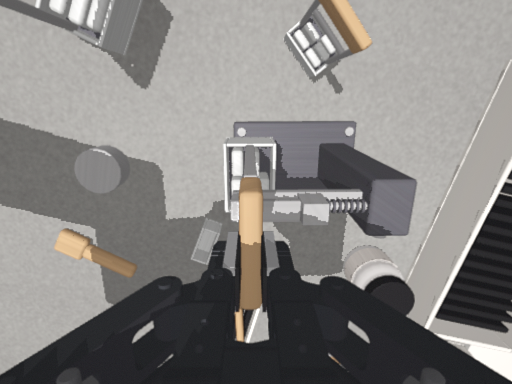

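Emit:
drive_tool(deltas=[0, 0, -0.1, 0, 0, 0, -0.2, 0, 0, 0, -0.25, 0, 0, 0, -0.25, 0])

```text
t: 4.3
tcp_pos: [0.5372, 0.2378, 0.2158]
tool_rot: [0.619, 0.786, 0.001, -0.0]
force: [-0.2, 0.6, -2.7]
finger_gap: 0.117
```

```bash
python3 d.py .537 0.238 .216 103.5
```

```text
t 4.3 tcp [0.5372 0.2378 0.2158] yaw 103.55 tilt [ 8.0e-04  1.5e-03 -1.0e+00] F [-0.23  0.63 -2.74] gap 0.117
delta cm [ 0.02 -0.01 -0.02] turn 0.05
```

Emit:
drive_tool(deltas=[0, 0.1, -0.05, 0, 0, 0.3, -0.05, 0, 0, 0.5, -0.05, 0, 0, 0.7, -0.05, 0, 0, 0.8, -0.05, 0, 0, 0.8, -0.05, 0])

```text
t: 4.9
tcp_pos: [0.5452, 0.2397, 0.2163]
tool_rot: [0.619, 0.786, 0.001, -0.0]
force: [0.0, -0.6, -3.0]
finger_gap: 0.116
```

```bash
cat > f.py <<'E'
from h import *
s=manip.sense(); a=np.radians(13.6); ex=np.array([np.cos(a),np.sin(a),0]);ey=np.array([-np.sin(a),np.cos(a),0])
d=s['tcp_pos']-np.array([.5372,.2378,.2138]); print('t',round(s['t'],2),'stand dx dy dz mm',(np.array([d@ex,d@ey,d[2]])*1000).round(2),'Fx Fy Fz',round(s['force']@ex,2),round(s['force']@ey,2),round(s['force'][2],2),'T',s['ft_torque'].round(2),'gap',round(s['finger_gap'],3))
E
python3 f.py
```

```text
t 4.9 stand dx dy dz mm [ 8.23 -0.04  2.46] Fx Fy Fz -0.1 -0.59 -3.04 T [-0.05  0.01 -0.02] gap 0.116
```

Emit:
drive_tool(deltas=[0, 0.2, 0, 0, 0, 0.4, 0, 0, 0, 0.6, 0, 0, 0, 0.7, 0, 0, 0, 0.7, 0, 0])

```text
t: 5.4
tcp_pos: [0.5522, 0.2414, 0.2163]
tool_rot: [0.619, 0.786, 0.001, -0.0]
force: [-0.8, 1.1, -2.7]
finger_gap: 0.117
```

```bash
python3 f.py
```

```text
t 5.4 stand dx dy dz mm [15.45 -0.06  2.46] Fx Fy Fz -0.5 1.24 -2.7 T [ 0.03  0.   -0.03] gap 0.117
```

Emit:
drive_tool(deltas=[0, 0.2, 0, 0, 0, 0.4, 0, 0, 0, 0.6, 0, 0, 0, 0.6, 0, 0])

```text
t: 5.8
tcp_pos: [0.5585, 0.2428, 0.2163]
tool_rot: [0.619, 0.786, 0.001, 0.0]
force: [0.7, -0.6, -2.9]
finger_gap: 0.115
```

```bash
python3 f.py
```

```text
t 5.8 stand dx dy dz mm [21.9  -0.12  2.5 ] Fx Fy Fz 0.5 -0.73 -2.88 T [ 0.01 -0.02  0.03] gap 0.115
```

Emit:
drive_tool(deltas=[0, 0.2, 0, 0, 0, 0.4, 0, 0, 0, 0.5, 0, 0, 0, 0.5, 0, 0])

```text
t: 6.2
tcp_pos: [0.5636, 0.244, 0.2163]
tool_rot: [0.619, 0.786, 0.001, 0.0]
force: [-0.2, 0.7, -2.7]
finger_gap: 0.119
```

```bash
python3 f.py
```

```text
t 6.2 stand dx dy dz mm [27.12 -0.14  2.5 ] Fx Fy Fz 0.0 0.68 -2.72 T [-0.01 -0.03 -0.02] gap 0.119
```

Emit:
drive_tool(deltas=[0, 0.1, 0, 0, 0, 0.2, 0, 0, 0, 0.2, 0, 0])

```text
t: 6.5
tcp_pos: [0.5657, 0.2446, 0.2163]
tool_rot: [0.619, 0.786, 0.001, 0.0]
force: [0.2, 0.5, -3.2]
finger_gap: 0.115
```

```bash
python3 f.py
```

```text
t 6.5 stand dx dy dz mm [29.31 -0.15  2.54] Fx Fy Fz 0.32 0.41 -3.17 T [-0.05 -0.03 -0.05] gap 0.115
```

Emit:
drive_tool(deltas=[0, 0.1, 0, 0, 0, 0.2, 0, 0, 0, 0.2, 0, 0])

```text
t: 6.8
tcp_pos: [0.5679, 0.245, 0.2164]
tool_rot: [0.619, 0.786, 0.001, 0.0]
force: [-0.6, -0.4, -3.3]
finger_gap: 0.116
```

```bash
python3 f.py
```

```text
t 6.8 stand dx dy dz mm [31.54 -0.18  2.56] Fx Fy Fz -0.72 -0.26 -3.27 T [0.   0.03 0.  ] gap 0.116
```

Emit:
drive_tool(deltas=[0, 0.1, 0, 0, 0, 0.1, 0, 0])

```text
t: 7.0
tcp_pos: [0.5686, 0.2452, 0.2162]
tool_rot: [0.619, 0.786, 0.001, 0.0]
force: [-1.1, -1.3, -2.7]
finger_gap: 0.114
```

```bash
python3 f.py
```

```text
t 7.0 stand dx dy dz mm [32.26 -0.16  2.43] Fx Fy Fz -1.4 -1.02 -2.73 T [-0.04  0.13 -0.01] gap 0.114
```

Emit:
drive_tool(deltas=[0, 0.1, 0, 0, 0, 0.1, 0, 0])

```text
t: 7.2
tcp_pos: [0.569, 0.2453, 0.216]
tool_rot: [0.619, 0.786, 0.0, -0.0]
force: [-2.3, -0.9, -1.4]
finger_gap: 0.116
```

```bash
python3 f.py
```

```text
t 7.2 stand dx dy dz mm [32.67 -0.16  2.24] Fx Fy Fz -2.41 -0.37 -1.41 T [-0.11  0.36  0.06] gap 0.116
```

Emit:
drive_tool(deltas=[0, 0.1, 0, 0, 0, 0.1, 0, 0])

```text
t: 7.4
tcp_pos: [0.5693, 0.2454, 0.2158]
tool_rot: [0.619, 0.786, -0.0, -0.001]
force: [-1.9, -0.8, -2.2]
finger_gap: 0.115
```

```bash
python3 f.py
```

```text
t 7.4 stand dx dy dz mm [32.98 -0.11  2.  ] Fx Fy Fz -2.01 -0.34 -2.19 T [-0.19  0.55  0.02] gap 0.115
```

Emit:
drive_tool(deltas=[0, 0.15, -0.05, 0, 0, 0.2, -0.05, 0, 0, 0.2, -0.05, 0])

```text
t: 7.7
tcp_pos: [0.5702, 0.2457, 0.2159]
tool_rot: [0.619, 0.786, -0.001, -0.002]
force: [-3.7, -0.2, -2.0]
finger_gap: 0.122
```

```bash
python3 f.py; python3 d.py 0 0 0
```

```text
t 7.7 stand dx dy dz mm [33.96 -0.1   2.08] Fx Fy Fz -3.66 0.65 -1.96 T [-0.29  0.94  0.06] gap 0.122
t 7.7 tcp [0.5702 0.2457 0.2159] yaw 103.55 tilt [-4.4e-03  2.0e-04 -1.0e+00] F [-3.71 -0.23 -1.96] gap 0.122
delta cm [-10.55 -61.1   21.83] turn 0
```

Emit:
drive_tool(deltas=[0, 0.15, -0.03, 0, 0, 0.3, -0.03, 0, 0, 0.4, -0.03, 0, 0, 0.4, -0.03, 0])

```text
t: 8.1
tcp_pos: [0.5737, 0.2466, 0.2159]
tool_rot: [0.619, 0.786, -0.002, -0.002]
force: [-5.3, -1.2, -3.7]
finger_gap: 0.114
```

```bash
python3 f.py; python3 -c "
from h import *
snap('wrist','w4')"; python3 f.py; python3 d.py 0 0 0
```

```text
t 8.1 stand dx dy dz mm [37.55 -0.07  2.11] Fx Fy Fz -5.44 0.11 -3.73 T [-0.3   1.13  0.02] gap 0.114
t 8.15 stand dx dy dz mm [37.49 -0.07  2.09] Fx Fy Fz -5.07 -0.41 -3.32 T [-0.3  1.1  0. ] gap 0.116
t 8.15 tcp [0.5737 0.2465 0.2159] yaw 103.55 tilt [-5.7e-03 -1.0e-04 -1.0e+00] F [-4.83 -1.59 -3.32] gap 0.116
delta cm [-10.55 -61.42  21.92] turn 0
```

View pics/w4.png

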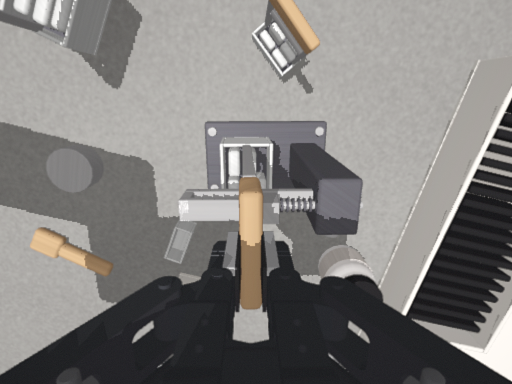

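Emit:
drive_tool(deltas=[0, 0.2, 0, 0, 0, 0.4, 0, 0, 0, 0.55, 0, 0, 0, 0.6, 0, 0, 0, 0.6, 0, 0])

```text
t: 8.65
tcp_pos: [0.5786, 0.2477, 0.2158]
tool_rot: [0.619, 0.786, -0.003, -0.003]
force: [-6.4, -2.2, -0.8]
finger_gap: 0.119
```

```bash
python3 f.py; python3 -c "
from h import *
snap('wrist','w5')
for n in('w2','w4','w5'):
  a=cv2.imread(f'pics/{n}.png')[165:245,170:400]; cv2.imwrite(f'pics/{n}c.png',cv2.resize(a,None,fx=3.4,fy=2.4,interpolation=cv2.INTER_CUBIC))
cv2.imwrite('pics/k.png',np.vstack([cv2.imread(f'pics/{n}c.png') for n in('w2','w4','w5')]))
"; python3 f.py
```

```text
t 8.65 stand dx dy dz mm [42.53 -0.05  2.04] Fx Fy Fz -6.69 -0.63 -0.81 T [-0.37  1.41  0.04] gap 0.119
t 8.7 stand dx dy dz mm [42.47 -0.05  2.06] Fx Fy Fz -6.0 0.18 -1.67 T [-0.35  1.45 -0.01] gap 0.114
```

View pics/k.png

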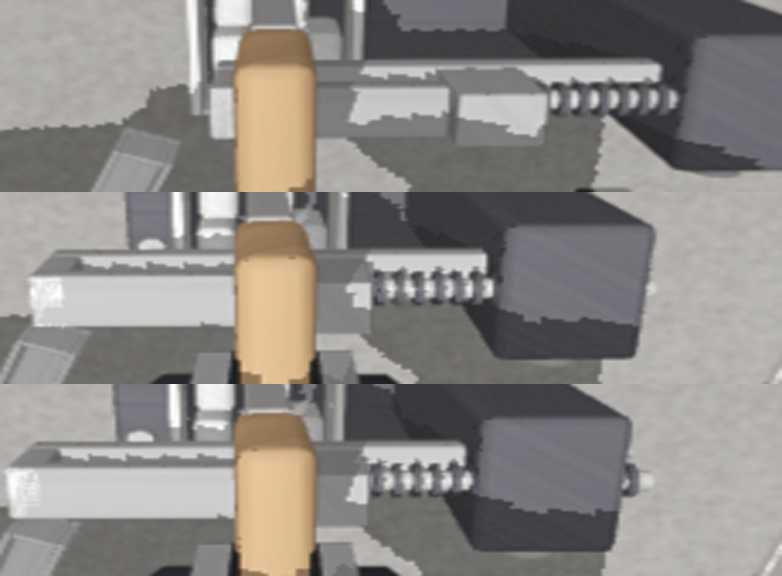

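```bash
python3 - <<'E'
from h import *
a=np.radians(13.6); ex=np.array([np.cos(a),np.sin(a)]); o=np.array([.5372,.2378])
for n,k,p,q in(('w2',546,690,None),('w4',371,507,653),('w5',369,483,630)):
    s=load(n); f=lambda c,z:((onz(s,170+c/3.4,206,z)[:2]-o)@ex*1000).round(1)
    print(n,'keeper back',f(k,.191),'post front',f(p,.181),'post back',q and f(q,.181))
E
```

```text
w2 keeper back 53.4 post front 85.9 post back None
w4 keeper back 57.2 post front 86.6 post back 117.0
w5 keeper back 61.7 post front 86.4 post back 117.1
```

Emit:
drive_tool(deltas=[0, 0.12, 0, 0, 0, 0.2, 0, 0, 0, 0.24, 0, 0, 0, 0.24, 0, 0])

```text
t: 9.1
tcp_pos: [0.5797, 0.2481, 0.2158]
tool_rot: [0.619, 0.786, -0.004, -0.004]
force: [-7.3, -2.4, -1.5]
finger_gap: 0.117
```

```bash
python3 f.py; python3 -c "
from h import *
snap('wrist','w6')
for n in('w5','w6'):
  a=cv2.imread(f'pics/{n}.png')[165:245,170:400]; cv2.imwrite(f'pics/{n}c.png',cv2.resize(a,None,fx=3.4,fy=3.4,interpolation=cv2.INTER_CUBIC))
cv2.imwrite('pics/k2.png',np.vstack([cv2.imread(f'pics/{n}c.png') for n in('w5','w6')]))
"; python3 f.py
```

```text
t 9.1 stand dx dy dz mm [ 4.37e+01 -1.00e-02  2.03e+00] Fx Fy Fz -7.65 -0.62 -1.49 T [-0.38  1.51  0.04] gap 0.117
t 9.15 stand dx dy dz mm [43.66  0.    2.05] Fx Fy Fz -6.56 -0.6 -1.38 T [-0.42  1.46  0.02] gap 0.114
```

View pics/k2.png

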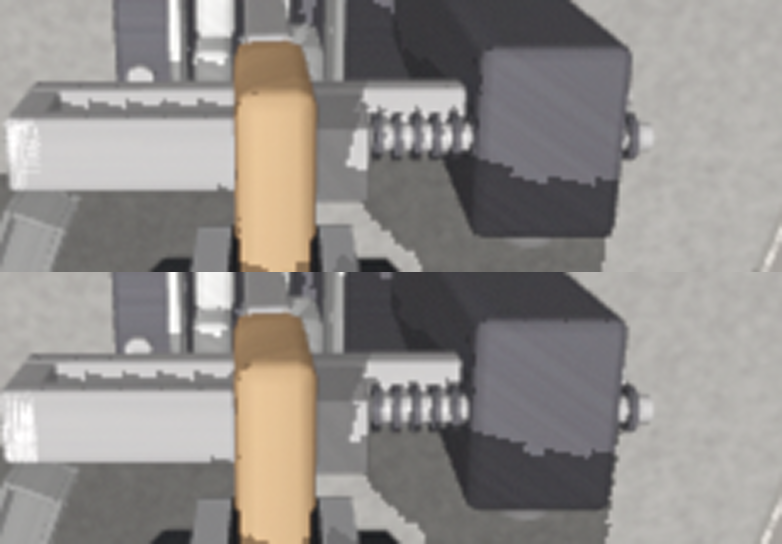

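Emit:
drive_tool(deltas=[0, 0.12, -0.15, 0, 0, 0.12, -0.3, 0, 0, 0.12, -0.45, 0, 0, 0.12, -0.5, 0])

```text
t: 9.55
tcp_pos: [0.579, 0.248, 0.2198]
tool_rot: [0.619, 0.786, -0.006, -0.005]
force: [-5.3, -1.1, -5.5]
finger_gap: 0.12
```

```bash
python3 f.py
```

```text
t 9.55 stand dx dy dz mm [43.04  0.12  6.03] Fx Fy Fz -5.42 0.15 -5.46 T [-0.4   1.41  0.01] gap 0.12
```

```bash
python3 d.py 0 0 0; python3 -c "
from h import *
snap('wrist','w7')
for n in('w6','w7'):
  a=cv2.imread(f'pics/{n}.png')[165:245,170:400]; cv2.imwrite(f'pics/{n}c.png',cv2.resize(a,None,fx=3.4,fy=3.4,interpolation=cv2.INTER_CUBIC))
cv2.imwrite('pics/k3.png',np.vstack([cv2.imread(f'pics/{n}c.png') for n in('w6','w7')]))
snap('scene','s7'); a=cv2.imread('pics/s7.png')[160:310,270:400]; cv2.imwrite('pics/s7c.png',cv2.resize(a,None,fx=4,fy=4,interpolation=cv2.INTER_CUBIC))
"; python3 f.py
```

```text
t 9.55 tcp [0.579  0.248  0.2198] yaw 103.57 tilt [-0.0153 -0.0025 -0.9999] F [-5.31 -1.13 -5.46] gap 0.12
delta cm [-10.55 -61.76  22.93] turn 0
t 9.65 stand dx dy dz mm [43.09  0.1   6.1 ] Fx Fy Fz -6.57 -0.58 -4.66 T [-0.36  1.49 -0.  ] gap 0.116
```

View pics/k3.png

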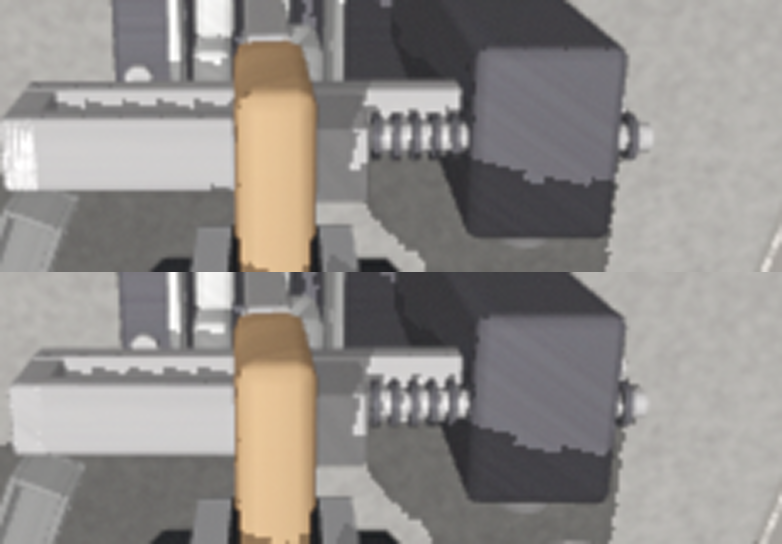

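View pics/s7c.png

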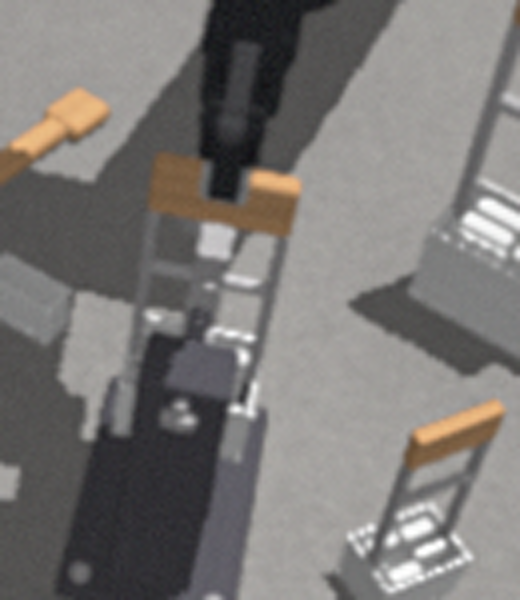

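Emit:
drive_tool(deltas=[0, 0.12, 0.1, 0, 0, 0.2, 0.1, 0, 0, 0.27, 0.1, 0, 0, 0.27, 0.1, 0])

```text
t: 10.05
tcp_pos: [0.5802, 0.2484, 0.2184]
tool_rot: [0.619, 0.786, -0.007, -0.006]
force: [-6.3, -1.9, -2.7]
finger_gap: 0.118
```

```bash
python3 f.py;python3 d.py 0 0 0
```

```text
t 10.05 stand dx dy dz mm [44.28  0.21  4.61] Fx Fy Fz -6.56 -0.33 -2.7 T [-0.37  1.54  0.06] gap 0.118
t 10.05 tcp [0.5802 0.2484 0.2184] yaw 103.58 tilt [-0.0188 -0.0032 -0.9998] F [-6.3  -1.86 -2.7 ] gap 0.118
delta cm [-10.56 -61.8   23.01] turn 0
```

Emit:
drive_tool(deltas=[0, 0.18, -0.1, 0, 0, 0.2, -0.3, 0, 0, 0.2, -0.5, 0, 0, 0.2, -0.6, 0])

```text
t: 10.45
tcp_pos: [0.5802, 0.2485, 0.2233]
tool_rot: [0.619, 0.786, -0.009, -0.008]
force: [-5.5, -1.2, -5.2]
finger_gap: 0.114
```

```bash
python3 f.py;python3 d.py 0 0 0
```

```text
t 10.45 stand dx dy dz mm [44.35  0.31  9.48] Fx Fy Fz -5.63 0.09 -5.19 T [-0.34  1.49 -0.02] gap 0.114
t 10.45 tcp [0.5802 0.2485 0.2233] yaw 103.58 tilt [-0.0239 -0.0043 -0.9997] F [-5.49 -1.24 -5.19] gap 0.114
delta cm [-10.57 -61.68  23.82] turn 0
```

Emit:
drive_tool(deltas=[0, 0.18, -0.3, 0, 0, 0.18, -0.6, 0, 0, 0.18, -0.8, 0, 0, 0.18, -0.8, 0])

```text
t: 10.85
tcp_pos: [0.5804, 0.2487, 0.2305]
tool_rot: [0.618, 0.786, -0.011, -0.009]
force: [-5.0, -1.7, -3.0]
finger_gap: 0.117
```

```bash
python3 f.py;python3 d.py 0 0 0
```

```text
t 10.85 stand dx dy dz mm [44.6   0.46 16.73] Fx Fy Fz -5.27 -0.44 -2.95 T [-0.34  1.54  0.05] gap 0.117
t 10.85 tcp [0.5804 0.2487 0.2305] yaw 103.59 tilt [-0.0282 -0.0052 -0.9996] F [-5.02 -1.66 -2.95] gap 0.117
delta cm [-10.58 -61.58  24.81] turn 0
```

Emit:
drive_tool(deltas=[0, 0.18, -0.3, 0, 0, 0.18, -0.6, 0, 0, 0.18, -0.8, 0, 0, 0.18, -0.8, 0])

```text
t: 11.25
tcp_pos: [0.5819, 0.2492, 0.2392]
tool_rot: [0.618, 0.786, -0.011, -0.01]
force: [-5.9, -1.0, 5.5]
finger_gap: 0.116
```

```bash
python3 f.py;python3 d.py 0 0 0; python3 -c "
from h import *
snap('wrist','w8')"
```

```text
t 11.25 stand dx dy dz mm [46.14  0.56 25.41] Fx Fy Fz -6.0 0.45 5.47 T [-0.32  1.43  0.02] gap 0.116
t 11.25 tcp [0.5819 0.2492 0.2392] yaw 103.59 tilt [-0.0291 -0.0053 -0.9996] F [-5.94 -0.97  5.47] gap 0.116
delta cm [-10.59 -61.69  25.74] turn 0
```

View pics/w8.png

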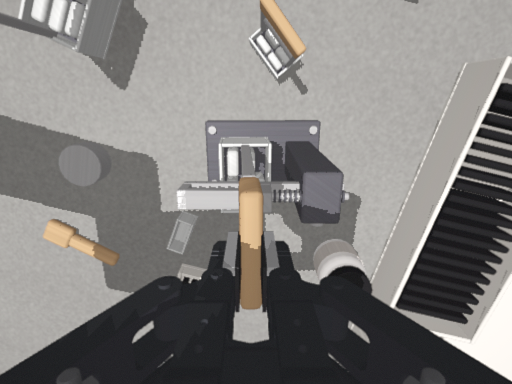

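Emit:
drive_tool(deltas=[0, 0.05, -0.3, 0, 0, 0, -0.6, 0, 0, 0, -1.0, 0, 0, 0, -1.0, 0])

```text
t: 11.7
tcp_pos: [0.5844, 0.2497, 0.2508]
tool_rot: [0.618, 0.786, -0.009, -0.008]
force: [0.1, -0.1, -2.7]
finger_gap: 0.116
```

```bash
python3 f.py;python3 d.py 0 0 0; python3 -c "
from h import *
snap('wrist','w9');snap('scene','s9'); a=cv2.imread('pics/s9.png')[160:310,270:400]; cv2.imwrite('pics/s9c.png',cv2.resize(a,None,fx=4,fy=4,interpolation=cv2.INTER_CUBIC))"
```

```text
t 11.7 stand dx dy dz mm [48.66  0.48 36.99] Fx Fy Fz 0.06 -0.1 -2.7 T [-0.   -0.11  0.02] gap 0.116
t 11.7 tcp [0.5844 0.2497 0.2508] yaw 103.59 tilt [-0.0232 -0.0039 -0.9997] F [ 0.08 -0.08 -2.7 ] gap 0.116
delta cm [-10.59 -62.06  26.53] turn 0
```

View pics/w9.png

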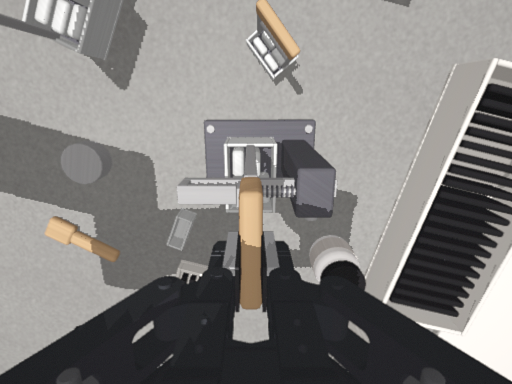

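View pics/s9c.png

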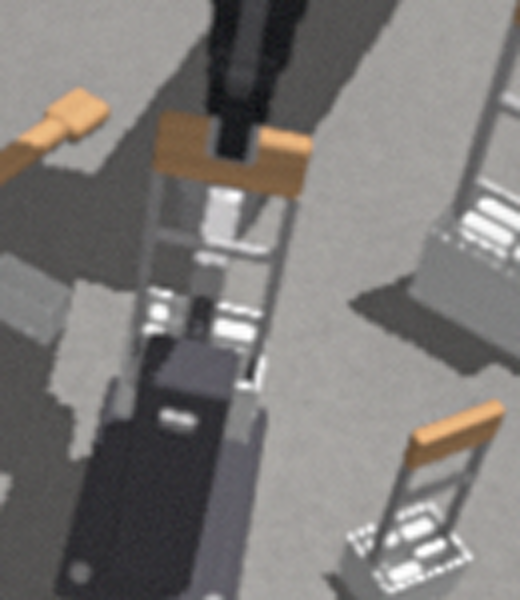

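Emit:
drive_tool(deltas=[0, -1, 0, 0, 0, -3, 0, 0, 0, -6, 0, 0, 0, -9, 0, 0, 0, -12, 0, 0, 0, -14, 0, 0, 0, -15, 0, 0, 0, -15, 0, 0])

```text
t: 12.6
tcp_pos: [0.4362, 0.2141, 0.254]
tool_rot: [0.618, 0.786, -0.01, -0.009]
force: [-0.4, -1.1, -3.2]
finger_gap: 0.113
```

```bash
python3 f.py;python3 d.py .5405 -.2335 .34 103.5; python3 -c "
from h import *
snap('wrist','w10');snap('scene','s10');snap('top','t10')"
```

```text
t 12.6 stand dx dy dz mm [-103.71    0.66   40.23] Fx Fy Fz -0.67 -0.97 -3.17 T [ 0.06 -0.04 -0.01] gap 0.113
t 12.6 tcp [0.4362 0.2141 0.254 ] yaw 103.6 tilt [-0.0261 -0.0046 -0.9996] F [-0.43 -1.1  -3.17] gap 0.113
delta cm [-45.94  -0.62  -8.66] turn 0.1
```

View pics/s10.png

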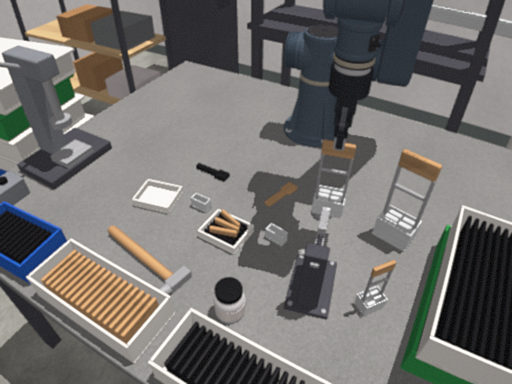

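View pics/t10.png

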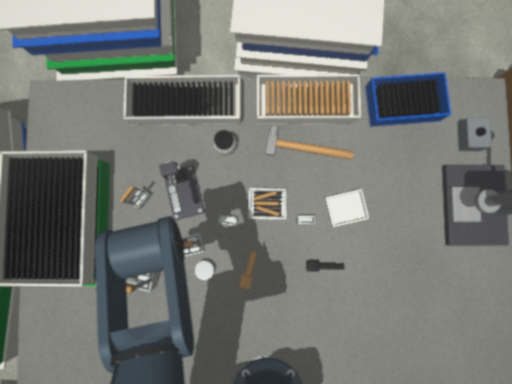

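Emit:
drive_tool(deltas=[0, 0, -4, 0, -4, 0, -7, 0, -9, 0, -8.5, 0, -14, 0, -8.5, 0, -19, -0.6, -8.5, 0, -24, -0.6, -8.5, 0, -29, -0.6, -8.5, 0, -34, -0.6, -8.5, 0.8, -39, -0.6, -8.5, 0.8, -43, -0.6, -8.5, 0.8, -45.5, -0.6, -8.5, 0.8, -46, -0.6, -8.5, 0.8])

```text
t: 13.95
tcp_pos: [0.545, -0.2384, 0.3375]
tool_rot: [0.626, 0.78, -0.009, -0.007]
force: [-0.4, 0.1, -2.8]
finger_gap: 0.118
```

Emit:
drive_tool(deltas=[0, 0, 0, 0, 0, 0, 0, 0])

```text
t: 14.15
tcp_pos: [0.5451, -0.2381, 0.337]
tool_rot: [0.625, 0.78, -0.009, -0.007]
force: [-0.8, 0.3, -3.2]
finger_gap: 0.114
```

```bash
python3 d.py .5405 -.2335 .20 102.8; python3 - <<'E'
from m import *
snap('scene','s11');snap('top','t11');snap('wrist','w11')
# tray rect: scene0 + top0 via rim
for n in('scene0','top0','scene1','top1','s10','t10'):
    s=load(n); P=cloud(s); h=cv2.cvtColor(s['frame'],cv2.COLOR_RGB2HSV)
    m=(h[...,1]<40)&(h[...,2]>150)&(abs(P[...,0]-.54)<.08)&(abs(P[...,1]+.235)<.075)&(P[...,2]>.017)&(P[...,2]<.032)
    q=P[m]; print(n,len(q),q.mean(0).round(4),cv2.minAreaRect((q[:,:2]*1000).astype(np.float32)))
E
```

```text
t 14.15 tcp [ 0.5451 -0.2381  0.337 ] yaw 102.56 tilt [-0.0229 -0.0053 -0.9997] F [-0.8   0.26 -3.22] gap 0.114
delta cm [ 0.55 -0.03 13.7 ] turn -0.24
scene0 343 [ 0.5423 -0.234   0.0244] ((541.1122436523438, -235.97747802734375), (94.16500854492188, 110.52470397949219), 12.527654647827148)
top0 250 [ 0.5407 -0.235   0.024 ] ((541.341796875, -234.68605041503906), (89.75934600830078, 111.47770690917969), 12.93173599243164)
scene1 379 [ 0.5449 -0.2334  0.0239] ((541.772216796875, -236.1001739501953), (94.16535949707031, 112.52101135253906), 12.818523406982422)
top1 251 [ 0.5408 -0.2356  0.0239] ((541.4251098632812, -234.70492553710938), (89.9264144897461, 111.86862182617188), 12.812713623046875)
s10 365 [ 0.5435 -0.2344  0.0242] ((542.3834228515625, -235.64793395996094), (93.26560974121094, 112.7388916015625), 11.793951988220215)
t10 248 [ 0.5412 -0.2346  0.024 ] ((541.4268188476562, -234.72781372070312), (90.02452087402344, 112.08601379394531), 12.851668357849121)
```

View pics/w11.png

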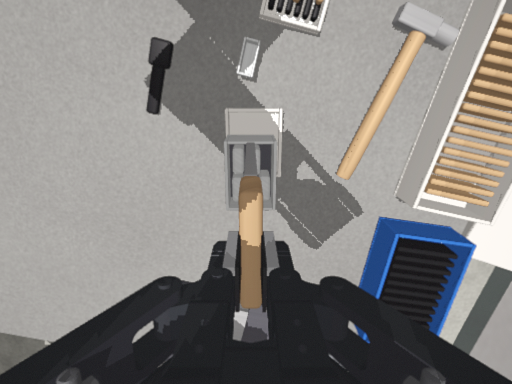

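View pics/s11.png

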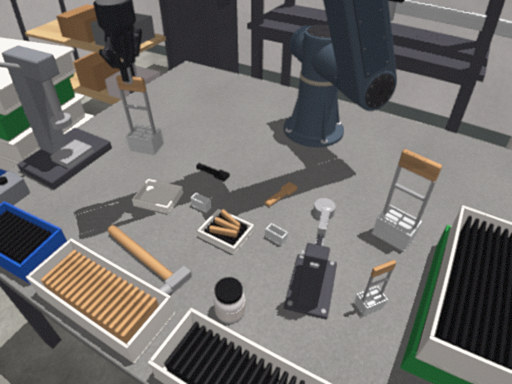

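```bash
python3 - <<'E'
from m import *
s=load('w11'); a=cv2.imread('pics/w11.png')[95:225,200:300]; cv2.imwrite('pics/w11c.png',cv2.resize(a,None,fx=6,fy=4.5,interpolation=cv2.INTER_CUBIC))
P=cloud(s)
sub=P[100:220,215:290]; m=(abs(sub[...,2]-.223)<.012)
v,u=np.nonzero(m); print(u.min()+215,u.max()+215,v.min()+100,v.max()+100, np.median(sub[m],0))
q=sub[m]; print(cv2.minAreaRect((q[:,:2]*1000).astype(np.float32)))
for n in ('s11',):
    s=load(n);P=cloud(s); m=(abs(P[...,0]-.54)<.06)&(abs(P[...,1]+.235)<.06)&(P[...,2]>.205)&(P[...,2]<.235)
    q=P[m]; print(n,len(q),cv2.minAreaRect((q[:,:2]*1000).astype(np.float32)), np.percentile(q[:,2],[1,50,99]))
    m=(abs(P[...,0]-.54)<.06)&(abs(P[...,1]+.235)<.06)&(P[...,2]>.16)&(P[...,2]<.235); print(np.percentile(P[m][:,2],[0,1,2,5]))
E
```

```text
224 276 139 209 [ 0.53227488 -0.23188086  0.22076013]
((541.7305297851562, -235.0230712890625), (49.97362518310547, 69.49654388427734), 12.658312797546387)
s11 556 ((542.7431030273438, -236.179931640625), (52.71097183227539, 75.03860473632812), 11.705207824707031) [0.20527606 0.21989012 0.23284883]
[0.17658466 0.17887548 0.18019271 0.18175251]
```

View pics/w11c.png

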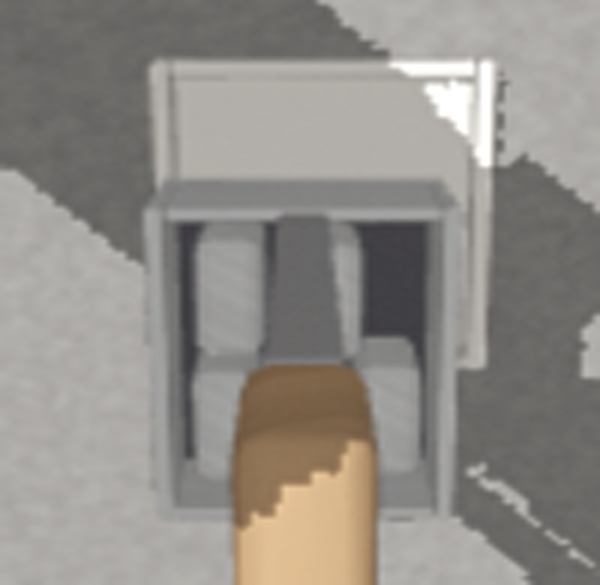

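```bash
python3 d.py .5453 -.238 .18
```

```text
t 14.3 tcp [ 0.5449 -0.237   0.3377] yaw 102.64 tilt [-0.0223 -0.0055 -0.9997] F [-0.18 -0.01 -2.85] gap 0.117
delta cm [-0.1   0.37 15.76] turn 0
```

Emit:
drive_tool(deltas=[-0.1, 0.1, 3, 0, -0.1, 0.2, 7, 0, -0.1, 0.3, 11, 0, -0.1, 0.35, 14, 0, -0.1, 0.4, 15.4, 0, -0.1, 0.4, 15.8, 0, -0.1, 0.4, 15.8, 0])

```text
t: 15.0
tcp_pos: [0.5457, -0.2373, 0.1797]
tool_rot: [0.625, 0.781, -0.009, -0.007]
force: [-0.2, -0.2, -2.3]
finger_gap: 0.113
```

```bash
python3 d.py .5453 -.238 .168; python3 - <<'E'
from m import *
s=snap('wrist','w12');snap('scene','s12');P=cloud(s); sub=P[100:240,200:310]
for z in(.025,.066):
    q=sub[abs(sub[...,2]-z)<.006]; print(z,len(q),cv2.minAreaRect((q[:,:2]*1000).astype(np.float32)))
a=cv2.imread('pics/s12.png')[120:230,100:220]; cv2.imwrite('pics/s12c.png',cv2.resize(a,None,fx=5,fy=5,interpolation=cv2.INTER_CUBIC))
E
```

```text
t 15.0 tcp [ 0.5457 -0.2373  0.1797] yaw 102.7 tilt [-0.0224 -0.0054 -0.9997] F [-0.24 -0.18 -2.26] gap 0.113
delta cm [-0.06 -0.03  1.18] turn 0
0.025 1554 ((542.021728515625, -234.94839477539062), (90.06587982177734, 109.6998062133789), 12.794288635253906)
0.066 1453 ((542.4915771484375, -235.28309631347656), (50.06380844116211, 69.341552734375), 12.794035911560059)
```

View pics/s12c.png

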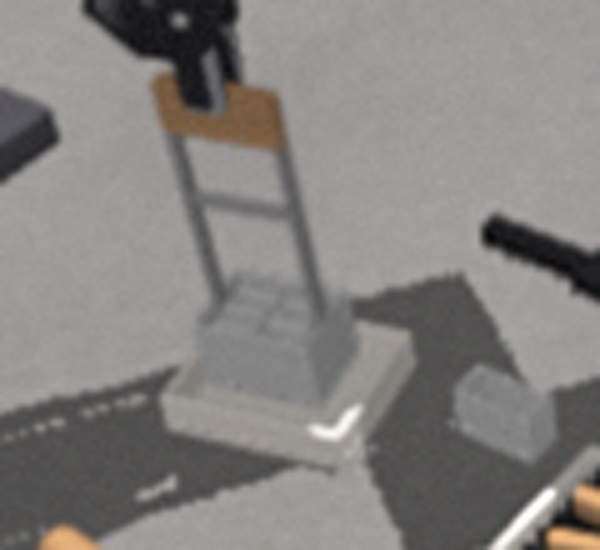

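View pics/w12.png

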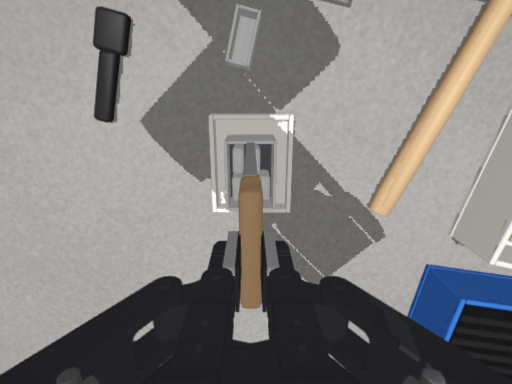

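Tin is centred in the tray to within about 0.5 mm. I'll lower slowly to contact, which I expect at TCP z of about 0.164.

Emit:
drive_tool(deltas=[0, 0, 0.4, 0, 0, 0.02, 0.8, 0, 0, 0.03, 1.1, 0, 0, 0.03, 1.3, 0, 0, 0.03, 1.3, 0])

```text
t: 15.6
tcp_pos: [0.5463, -0.238, 0.1676]
tool_rot: [0.625, 0.781, -0.009, -0.006]
force: [0.2, -0.1, -2.5]
finger_gap: 0.117
```

```bash
python3 d.py .5453 -.238 .164
```

```text
t 15.6 tcp [ 0.5463 -0.238   0.1676] yaw 102.67 tilt [-0.0206 -0.0066 -0.9998] F [ 0.19 -0.1  -2.45] gap 0.117
delta cm [ 0.03 -0.09  0.37] turn 0
```

Emit:
drive_tool(deltas=[0, 0, 0.05, 0, 0, 0, 0.1, 0, 0, 0, 0.15, 0])

```text
t: 15.9
tcp_pos: [0.5463, -0.2381, 0.1661]
tool_rot: [0.625, 0.781, -0.009, -0.006]
force: [0.6, -0.3, -2.9]
finger_gap: 0.12
```

```bash
python3 d.py .5453 -.238 .164
```

```text
t 15.9 tcp [ 0.5463 -0.2381  0.1661] yaw 102.67 tilt [-0.0205 -0.0067 -0.9998] F [ 0.55 -0.26 -2.93] gap 0.12
delta cm [ 0.03 -0.09  0.22] turn 0
```

Emit:
drive_tool(deltas=[0, 0, 0.05, 0, 0, 0, 0.1, 0, 0, 0, 0.1, 0])

```text
t: 16.2
tcp_pos: [0.5462, -0.2381, 0.1651]
tool_rot: [0.625, 0.781, -0.009, -0.006]
force: [-0.1, -0.6, -2.9]
finger_gap: 0.117
```

Emit:
drive_tool(deltas=[0, 0, 0.05, 0, 0, 0, 0.1, 0, 0, 0, 0.1, 0])

```text
t: 16.5
tcp_pos: [0.5465, -0.2382, 0.1649]
tool_rot: [0.625, 0.781, -0.009, -0.006]
force: [-0.8, 1.0, 2.6]
finger_gap: 0.116
```

Emit:
drive_tool(deltas=[0, 0, 0.05, 0, 0, 0, 0.1, 0, 0, 0, 0.1, 0])

```text
t: 16.8
tcp_pos: [0.5468, -0.2383, 0.1648]
tool_rot: [0.625, 0.781, -0.009, -0.005]
force: [-1.2, 2.4, 5.3]
finger_gap: 0.116
```

Emit:
drive_tool(deltas=[0, 0, -0.03, 0, 0, 0, -0.03, 0])

```text
t: 17.0
tcp_pos: [0.5468, -0.2383, 0.1648]
tool_rot: [0.625, 0.781, -0.009, -0.005]
force: [0.8, 1.1, -0.5]
finger_gap: 0.118
```

Emit:
drive_tool(deltas=[0, 0, 0, 0, 0, 0, 0, 0, 0, 0, 0, 0, 0, 0, 0, 0, 0, 0, 0, 0, 0, 0, 0, 0], hand=5, squeeze=20)

```text
t: 17.6
tcp_pos: [0.5468, -0.2384, 0.1648]
tool_rot: [0.625, 0.781, -0.009, -0.005]
force: [-0.8, -0.1, 0.4]
finger_gap: 0.586
```

```bash
python3 d.py .5453 -.238 .164; python3 - <<'E'
from m import *
s=snap('wrist','w13');P=cloud(s); sub=P[100:240,200:310]
for z in(.025,.05):
    q=sub[abs(sub[...,2]-z)<.006]; print(z,len(q),cv2.minAreaRect((q[:,:2]*1000).astype(np.float32)))
E
```

```text
t 17.6 tcp [ 0.5468 -0.2384  0.1648] yaw 102.67 tilt [-0.0188 -0.0078 -0.9998] F [-0.84 -0.1   0.43] gap 0.586
delta cm [ 0.07 -0.14  0.08] turn 0
0.025 1963 ((542.0289306640625, -234.69725036621094), (90.04161071777344, 109.3843994140625), 12.724014282226562)
0.05 1394 ((542.9739990234375, -236.88795471191406), (50.04804611206055, 69.91069793701172), 12.66905403137207)
```

View pics/w13.png

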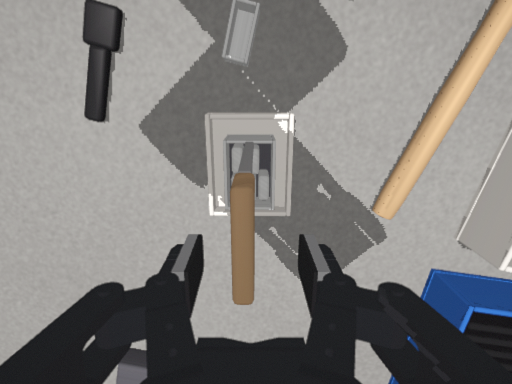

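The carrier stands flat and is free (grip at (243,240), fingers at 200/300). Retracting straight up.

Emit:
drive_tool(deltas=[0, 0, -1, 0, 0, 0, -3, 0, 0, 0, -6, 0, 0, 0, -9, 0, 0, 0, -12, 0, 0, 0, -14, 0, 0, 0, -14, 0, -10, 0, -14, 0, -14, 0, -14, 0, -14, 0, -14, 0, -14, 0, -14, 0])

```text
t: 18.75
tcp_pos: [0.5797, -0.3792, 0.3026]
tool_rot: [0.627, 0.779, -0.01, -0.005]
force: [-0.3, -0.6, -0.6]
finger_gap: 0.586
```

```bash
python3 d.py 0 0 0; python3 - <<'E'
from m import *
s=snap('scene','s14');t=snap('top','t14')
for n,s in(('s',s),('t',t)):
    P=cloud(s); near=(abs(P[...,0]-.54)<.06)&(abs(P[...,1]+.235)<.06)
    h=cv2.cvtColor(s['frame'],cv2.COLOR_RGB2HSV)
    g=near&(P[...,2]>.17)&(P[...,2]<.21)&(h[...,1]>90); q=P[g]; print(n,'grip',len(q),q.mean(0).round(4),np.percentile(q[:,2],98).round(4))
    if len(q)>5: print(cv2.minAreaRect((q[q[:,2]>.188][:,:2]*1000).astype(np.float32)))
E
```

```text
t 18.75 tcp [ 0.5797 -0.3792  0.3026] yaw 102.4 tilt [-0.0201 -0.0089 -0.9998] F [-0.31 -0.57 -0.61] gap 0.586
delta cm [ 49.61 -47.82  31.08] turn 0
s grip 248 [ 0.5466 -0.2333  0.1858] 0.1971
((545.0963134765625, -235.17071533203125), (11.792351722717285, 67.46875), 15.628456115722656)
t grip 110 [ 0.5414 -0.2327  0.1939] 0.1973
((541.8848876953125, -235.190185546875), (10.90744400024414, 63.75261688232422), 13.838984489440918)
```

View pics/s14.png

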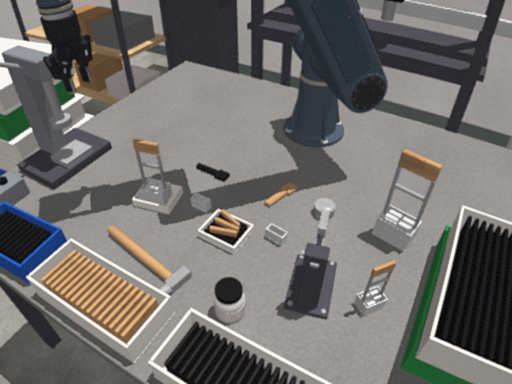

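View pics/t14.png

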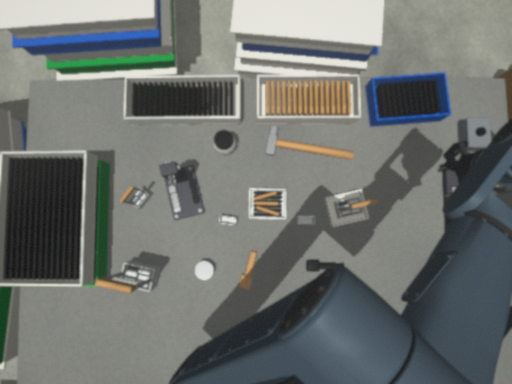

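The scene view shows the carrier upright in the tray at (155,175), with the bystanders where they were. The top view shows the same at (347,207). The gripper is clear.

```bash
python3 -c "
from station import manip
print(manip.sign_off())"
```

```text
the job is handed in; nothing more can be done
None
```

I took the middle-sized carrier off its hook and set it down upright in the empty tray. The job is handed in, at about 18.8 s on the clock.

**Unhooking:** I took the carrier by its grip and lifted it about 2 mm, within its play. The bar met the keeper about 32 mm from where it hung. I pushed the keeper to about 8.5 mm of travel, and the highest push reading was 7.7 N, with no rise that would mean the stop was hit. The first lift lost a little of that push, so I eased down, pushed again and lifted. As the bar left the keeper's top edge, one reading showed it bearing down on the keeper with about 8 N, under the 15 N limit. I then took the carrier out over the lip with only its own weight on the tool.

**Placing:** Touchdown peaked at about 8 N counting the carrier's weight, and I eased off before opening the fingers.

**Last checks:**
- **Carrier:** the tin's rim is at about 50 mm as expected. The tin stands within about 2.5 mm of the tray's centre and turned the same way as the tray.
- **Bench:** by eye, the other things look unmoved in the last pictures; I did not measure them.
- **Robot:** it is clear of everything, with readings near zero.
- **Disagreements:** the grip's top read 197 mm against 195 mm expected, and the two cameras differed by about 3 mm in x. The tool kept a tilt of about 1.2° from the push until release, and the carrier settled flat when let go.

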